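# Consolidate the sample vials and stack the emptied tray

## Robot

A 6-joint arm with a two-finger parallel gripper is mounted at the origin on a cart in front of the work surface, level with it; the furniture and walls round the work are solid. World frame = base frame: x ahead of the robot, y to its left, z up, the work surface at z = 0. Lengths are in m, angles in rad, forces in N, time in s.
With the tool pointing down it reaches from about 0.225 to 0.875 m from the base axis. Payload 3.4 kg.
Tool frame: the origin (TCP) lies on the centre line of the jaws, within the pads' length; the fingertips stand 19 mm ahead of it and the grasp point (between the pads) is the TCP (nose_length is the distance from the TCP to the fingertips, in m); z points along the fingers, y is the direction in which the jaws open and shut (so a half turn about z gives the same grasp; the last joint's range is limited). The gripper opens to 85 mm and grips with 20 to 120 N. Pads are 22 mm wide; open, the fingers measure 114 mm over their backs; the gripper's body (76 mm by 85 mm) begins 54 mm behind the grasp point. The pads swing forward as they close: fully open they stand 13 mm farther back than shut.
Start: joints at [0.987, 0.276, 1.505, -0, 1.361, -0.121], TCP at [0.257, 0.515, 0.25] pointing down, gripper open.
Joint ranges: [-2.89, 2.89], [-0.75, 2.08], [0.22, 2.7], [-1.18, 4.32], [0.11, 2.71], [-2.7, 2.7]. Speed limits (rad/s): [2.57, 2.57, 3.14, 3.14, 3.14, 3.14].

## Interface

Orientations are given as a unit quaternion [w, x, y, z].
In Python, from rig import * gives the robot as it stands.
- The arm moves only by the shell command python3 -m jog 'ROWS' [OPENING] [FORCE]. ROWS is JSON, one flat list of numbers, 6 for each row, row after row: the shift along the tool's x, y, z in mm, then the turn, a rotation vector about the tool's x, y, z in degrees. In form: [tx, ty, tz, wx, wy, wz, tx, ty, tz, wx, wy, wz, ...]. A call has 1 to 10 rows; each row is the pose to reach, as a shift and turn from the pose commanded when the call began, along the tool's axes at that moment; what a row does not reach only later rows make up. A row lasts 1/8 s, in which the tool goes at most 62.5 mm and 10.7 degrees, less where a joint would pass 70% of its speed; a pose out of reach is approached as far as the arm can. A call with a gripper value outside its range is refused whole. OPENING is the closure, from 0 (fully open) to 1 (shut), set as the call begins (- or left out, the last holds). The fingers move at their own pace and stop on an object; FORCE is the grip in N (left out, the last holds). Time passes only in rows, so rows that repeat a pose let the fingers close. It gives the time, the measured TCP pose, the force and the opening at its end, in the units of the state.
- get_state(): the state, without advancing time (a new reading comes with each control period).
- get_image(name): name is "scene" or "top"; returns a dict with "frame" (400x640x3 uint8, red, green, blue), "camera_matrix" (3x3 intrinsics, pixels), "k1" (the pictures are not rectified: a ray, as slopes to the right and down, at radius r is drawn at 1 + k1 r^2 times it, then the intrinsics apply), "rvec" (rotation vector, rad) and "tvec" (3), from world to camera coordinates, as OpenCV has them. Camera axes: x right, y down, z forward; pixel columns grow to the right and rows downward; lengths in m; the calibration is good to about 2 mm. A picture is of the moment at which its call begins. There is no depth.
- sign_off(): hands the job in, once; it reports no verdict.
The state is a dict: "clock": time; "qpos": joint angles; "qd": joint speeds; "effort": joint torques, N m; "position": TCP position; "ee_rot": TCP orientation; "contact_force": force on the tool from outside, world axes, zero at the start; "moment": the same for the moment, N m; "width": finger opening in m.
Only numpy, scipy, OpenCV 4.12 (cv2) and the standard library are available. Lean on these libraries where they do the work, as an engineer would, in place of code of your own. Each camera call takes 0.05 s, during which the arm holds its last target.

## Task

Move the lone vial from its tray on the bench into the free cell of the tray in the dock, and push that tray between the guides until it is fully home against the dock's end stop. Stack the emptied tray squarely on the other empty tray, with its feet down inside the rim and that lower tray left about where it stands. Keep every vial upright and leave the other things on the bench alone.

Things in the scene. Friction and masses are not known exactly. Their poses are not given: they have to be found in the camera images.
- tray_a_center (a point): Aluminium tray in the dock, 136 x 50 x 34 mm, two vials in it, one cell free (any). Three open cells in a row, 42 x 44 mm, centres at x = -44, 0, 44 mm, floor 7 mm above the tray's underside; walls 3 mm, partitions 7 mm below the rim. Starts 80 to 100 mm short of the stop, its front between the guides. Point: tray centre, 17 mm below the rim and above the underside; x along its length, z up.
- tray_b_center (a point): Tray on the bench with the lone vial, same make and axes as the dock's tray, 136 x 50 x 34 mm, 130 to 210 g, plain outer sides 50 mm apart. Four tapered feet 4 mm high under its corners: stacked square, they drop inside the rim of the tray below (3 mm play each way); it then sits 30 mm higher than that tray. Point: tray centre, 17 mm above the underside.
- tray_c_center (a point): Empty tray on the bench, same make, 136 x 50 x 34 mm. Point: tray centre, 17 mm above the underside; x along its length, z up.
- vial_a1_center (a point): small white sample vial with a black cap, 28 mm across, 66 mm tall, standing upright in a tray. Point: its centre, half-way up (33 mm); z up along the vial. In the dock's tray.
- vial_a2_center (a point): small white sample vial with a black cap, 28 mm across, 66 mm tall, standing upright in a tray. Point: its centre, half-way up (33 mm); z up along the vial. In the dock's tray.
- vial_b_center (a point): small white sample vial with a black cap, 28 mm across, 66 mm tall, standing upright in a tray. Point: its centre, half-way up (33 mm); z up along the vial. The lone vial, in an end cell of the bench tray (the one at the tray's +x end).
- dock_home (a point): Fixed dock: grey plate 4 mm thick, two steel guides (136 mm long, tops 20 mm over the bench, 54 mm apart) and an end stop. Point: where the tray's centre lies when fully home at the stop, 21 mm over the bench; +x is the push direction along the centre line, z up. When home, the tray's rear end is flush with the guides' open ends.
- tape_roll: roll of tape, 64 mm across, 18 mm high, lying on the bench; not to be disturbed. Origin: centre of its underside.
- notepad: dark notepad, 70 x 110 x 12 mm, flat on the bench; not to be disturbed. Origin: centre of its underside.
- spare_gauge: pressure gauge lying on its back, 67 x 50 x 27 mm; not to be disturbed. Origin: centre of its underside.
- screwdriver_a: screwdriver, 203 x 27 x 28 mm, lying on the bench; not to be disturbed. Origin: centre of its underside.

How it is judged:
At the end, for the whole second after the job is handed in: All three vials upright (7 degrees) on the cell floors of the dock tray, which is flat and within 5 mm of home; the emptied tray level on the empty one, centred to 7 mm, aligned to 4.5 degrees, feet inside its rim; the lower tray flat on the bench, moved under 50 mm; all released (x of vial_a1_center in the frame of tray_a_center between -0.066 and 0.066 m and y of vial_a1_center in the frame of tray_a_center between -0.023 and 0.023 m and z of vial_a1_center in the frame of tray_a_center between 0.019 and 0.028 m and angle between each of vial_a1_center, vial_a2_center, vial_b_center's own z axis and vertical below 0.12 rad and x of vial_a2_center in the frame of tray_a_center between -0.066 and 0.066 m and y of vial_a2_center in the frame of tray_a_center between -0.023 and 0.023 m and z of vial_a2_center in the frame of tray_a_center between 0.019 and 0.028 m and x of vial_b_center in the frame of tray_a_center between -0.066 and 0.066 m and y of vial_b_center in the frame of tray_a_center between -0.023 and 0.023 m and z of vial_b_center in the frame of tray_a_center between 0.019 and 0.028 m and x of tray_a_center in the frame of dock_home between -0.005 and 0.005 m and y of tray_a_center in the frame of dock_home between -0.004 and 0.004 m and z of tray_a_center in the frame of dock_home between -0.003 and 0.003 m and horizontal distance between tray_b_center and tray_c_center below 0.007 m and angle between the x axis of tray_b_center and the x axis of tray_c_center, either way round below 0.08 rad and angle between each of tray_b_center, tray_c_center's own z axis and vertical below 0.04 rad and z of tray_b_center in the frame of tray_c_center between 0.0275 and 0.0325 m and height (world z) of tray_c_center between 0.014 and 0.02 m and distance of tray_c_center from where it was at the start of the episode below 0.05 m); the robot touches nothing.
It fails at once if a vial is tipped over (by more than 40 degrees) (angle between any of vial_a1_center, vial_a2_center, vial_b_center's own z axis and vertical above 0.7 rad).
It fails at once if another thing on the bench (tape roll, notepad, gauge, large screwdriver) is shoved by more than 30 mm (distance of any of tape_roll, notepad, spare_gauge, screwdriver_a from where it was at the start of the episode above 0.03 m).
It also fails if it takes over 64 s, if anything falls off the work surface, if the arm or the gripper's body presses on something with over 40 N, if the wrist force passes 120 N, or if a joint passes its speed limit or range.

## Working session

There is one attempt and no reset: what is moved stays moved. The work goes in short steps, Python scripts to look and compute and a shell command to move; the robot and the scene stay as the last step left them, time stands still between calls to the robot, and variables do not carry over. Pictures are saved under pics/ and viewed, and the job is handed in when it is done.

```bash
ls; mkdir -p pics; python3 - <<'E'
from rig import *
import cv2
print(get_state())
for n in("scene","top"):
    d=get_image(n); print(n,{k:v for k,v in d.items() if k!='frame'})
    cv2.imwrite(f'pics/{n}0.png',d['frame'][:,:,::-1])
    import pickle; pickle.dump(d,open(f'{n}0.pkl','wb'))
E
```

```text
pics
{'clock': 0.0, 'qpos': array([ 9.87018772e-01,  2.76579789e-01,  1.50613744e+00,  1.59527263e-05,
        1.36068547e+00, -1.21025080e-01]), 'qd': array([ 0.00053853,  0.0006553 ,  0.0024429 , -0.00087462, -0.0006153 ,
       -0.00143419]), 'effort': array([ 1.63918026e-03, -4.16779125e+01, -2.45806736e+01,  1.38607006e-04,
        1.07262027e-02,  2.50377362e-06]), 'position': array([0.25642689, 0.51410542, 0.24944663]), 'ee_rot': array([-3.19691342e-04,  2.29318836e-01,  9.73350940e-01, -8.46714839e-04]), 'contact_force': array([-0.22264054, -0.406886  ,  0.32326631]), 'moment': array([0.01767161, 0.02168431, 0.01459127]), 'width': 0.0855473153548705}
scene {'camera_matrix': array([[440.37115351,   0.        , 322.55340595],
       [  0.        , 440.37115351, 197.72018046],
       [  0.        ,   0.        ,   1.        ]]), 'k1': -0.04950583056599407, 'rvec': array([ 0.57298632, -2.50053868,  1.3646853 ]), 'tvec': array([0.57010448, 0.1065198 , 1.09107588])}
top {'camera_matrix': array([[462.19180132,   0.        , 314.28086176],
       [  0.        , 462.19180132, 196.72372829],
       [  0.        ,   0.        ,   1.        ]]), 'k1': -0.06500061727338503, 'rvec': array([ 2.16245604, -2.11883665,  0.1701726 ]), 'tvec': array([0.11478853, 0.58343284, 1.21363121])}
```

View pics/scene0.png

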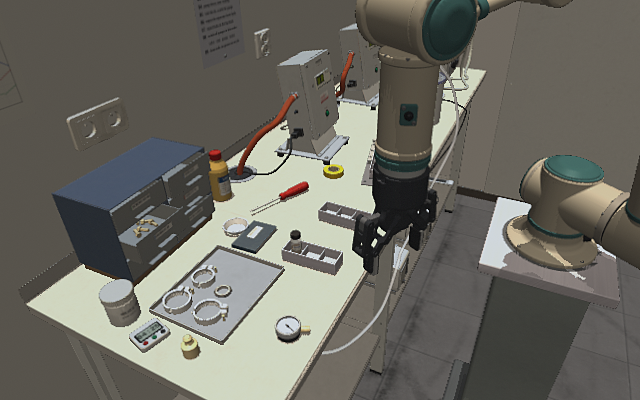

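View pics/top0.png

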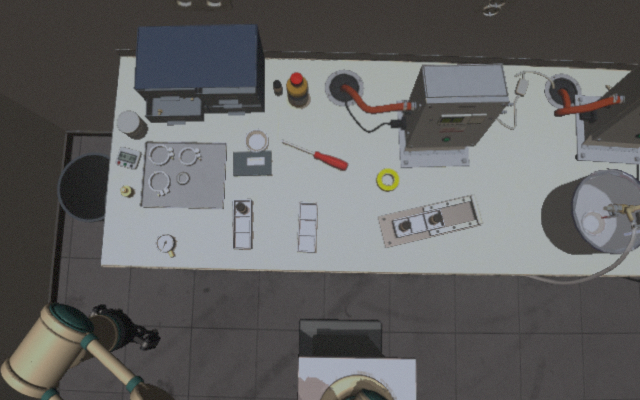

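The arm covers little in the top view. Tray B is at about (243,225), tray C at (308,228), and the dock at (430,222). I'll enlarge these next.

```bash
cat > h.py <<'E'
import numpy as np, cv2, pickle
from scipy.spatial.transform import Rotation as R
def cam(d):
    Rm=R.from_rotvec(d['rvec']).as_matrix(); return Rm,np.array(d['tvec']),np.array(d['camera_matrix']),np.array([d['k1'],0,0,0,0.])
def unproj(d,uv,z):
    Rm,t,K,D=cam(d)
    n=cv2.undistortPoints(np.array(uv,float).reshape(-1,1,2),K,D).reshape(-1,2)
    o=-Rm.T@t; r=np.c_[n,np.ones(len(n))]@Rm
    s=(z-o[2])/r[:,2]; return o+s[:,None]*r
def proj(d,X):
    Rm,t,K,D=cam(d)
    return cv2.projectPoints(np.array(X,float).reshape(-1,1,3),np.array(d['rvec'],float),t,K,D)[0].reshape(-1,2)
def crop(d,x0,y0,w,h,s,fn):
    im=cv2.resize(np.ascontiguousarray(d['frame'][y0:y0+h,x0:x0+w,::-1]),None,fx=s,fy=s,interpolation=cv2.INTER_CUBIC)
    st=10 if s>=5 else 20
    for x in range((x0//st+1)*st,x0+w,st):
        cv2.putText(im,str(x),(int((x-x0)*s),8),0,.3,(0,0,255)); im[8:14,int((x-x0+.5)*s)]=(0,0,255)
    for y in range((y0//st+1)*st,y0+h,st):
        cv2.putText(im,str(y),(0,int((y-y0)*s)+3),0,.3,(0,0,255)); im[int((y-y0+.5)*s),20:26]=(0,0,255)
    cv2.imwrite('pics/'+fn,im)
E
python3 - <<'E'
from h import *
d=pickle.load(open('top0.pkl','rb'))
crop(d,225,190,100,70,8,'t_bc.png'); crop(d,370,185,120,70,6.6,'t_d.png')
s=pickle.load(open('scene0.pkl','rb'))
crop(s,270,190,110,85,7,'s_bc.png')
E
```

```text
(no output)
```

View pics/t_bc.png

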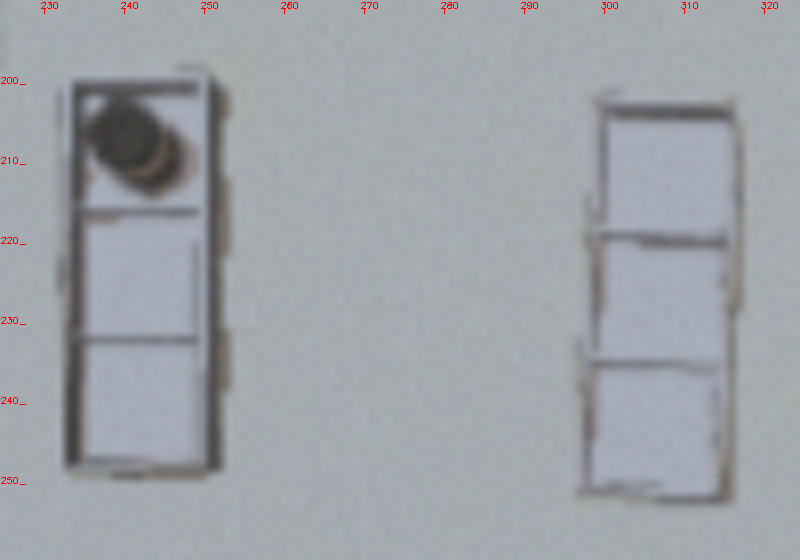

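View pics/t_d.png

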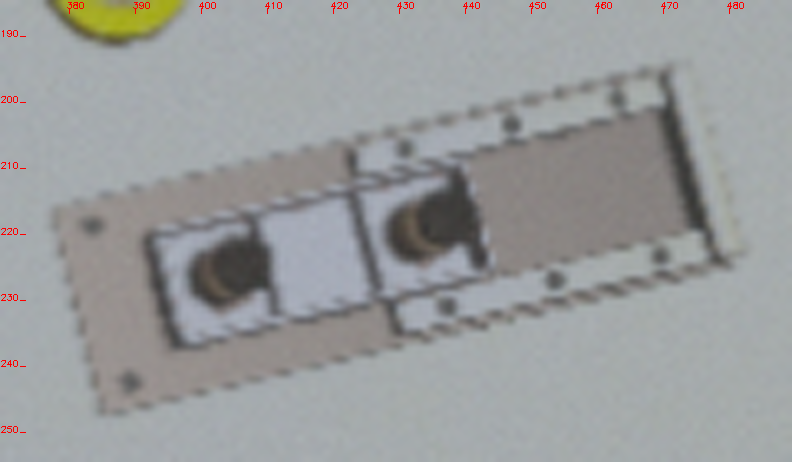

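View pics/s_bc.png

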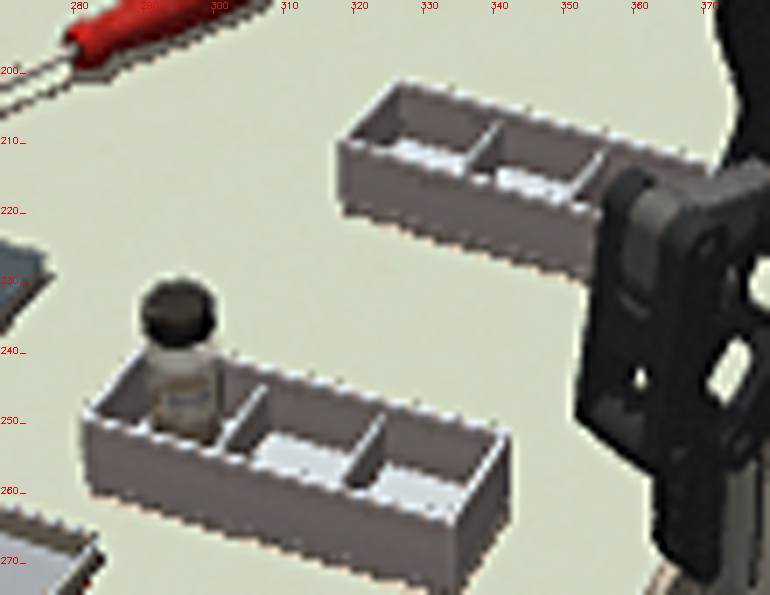

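```bash
cat >> h.py <<'E'
def tr(p,P):
    x,y,a=p; c,s=np.cos(a),np.sin(a); P=np.array(P,float); 
    return np.c_[x+c*P[:,0]-s*P[:,1],y+s*P[:,0]+c*P[:,1],P[:,2]]
L,W=.068,.025
def rect(l,w,z): return [([l*a,w*b,z],[l*c,w*d,z]) for a,b,c,d in [(-1,-1,1,-1),(1,-1,1,1),(1,1,-1,1),(-1,1,-1,-1)]]
def traysegs(z0=0.,cells=True):
    S=rect(L,W,z0+.034)+rect(L-.003,W-.003,z0+.034)
    return S
def score(d,G,p,S,n=60):
    tot=0
    for a,b in S:
        t=np.linspace(.03,.97,n)[:,None]; P=tr(p,np.array(a)*(1-t)+np.array(b)*t)
        uv=proj(d,P); dv=uv[-1]-uv[0]; nrm=np.array([-dv[1],dv[0]])/np.linalg.norm(dv)
        gx=cv2.remap(G[0],uv[:,0].astype('f4')[None],uv[:,1].astype('f4')[None],1)[0]
        gy=cv2.remap(G[1],uv[:,0].astype('f4')[None],uv[:,1].astype('f4')[None],1)[0]
        tot+=np.abs(gx*nrm[0]+gy*nrm[1]).mean()
    return tot/len(S)
def grads(d,sig=.8):
    g=cv2.GaussianBlur(cv2.cvtColor(d['frame'],cv2.COLOR_RGB2GRAY).astype('f4'),(0,0),sig)
    return cv2.Sobel(g,cv2.CV_32F,1,0,ksize=3)/8,cv2.Sobel(g,cv2.CV_32F,0,1,ksize=3)/8
def overlay(d,x0,y0,w,h,s,segs,fn):
    im=cv2.resize(np.ascontiguousarray(d['frame'][y0:y0+h,x0:x0+w,::-1]),None,fx=s,fy=s,interpolation=cv2.INTER_CUBIC)
    for p,S,col in segs:
        for a,b in S:
            uv=((proj(d,tr(p,[a,b]))-[x0,y0]+.5)*s*16).astype(int)
            cv2.line(im,tuple(map(int,uv[0])),tuple(map(int,uv[1])),col,1,cv2.LINE_AA,4)
    cv2.imwrite('pics/'+fn,im)
def pick(d,x0,y0,s,pts,z): return unproj(d,np.array(pts,float)/s+[x0-.5,y0-.5],z)
def rectpose(P): # corners in order -x-y? any; first two = +x end
    P=P[:,:2]; c=P.mean(0); v=(P[0]+P[1]-P[2]-P[3])/2
    return np.array([c[0],c[1],np.arctan2(v[1],v[0])]),np.linalg.norm(v),np.linalg.norm((P[0]-P[1]+P[3]-P[2])/2)
E
cat > fit.py <<'E'
from h import *
from scipy.optimize import minimize
d=pickle.load(open('top0.pkl','rb')); s=pickle.load(open('scene0.pkl','rb'))
pb=rectpose(pick(d,225,190,8,[(70,80),(208,76),(208,470),(65,467)],.034))
pc=rectpose(pick(d,225,190,8,[(600,102),(737,102),(730,502),(582,497)],.034))
pa=rectpose(pick(d,370,185,6.6,[(455,168),(490,272),(176,348),(148,232)],.038))
pd=rectpose(pick(d,370,185,6.6,[(664,68),(716,265),(398,333),(347,150)],.020))
print(pb,pc,pa,pd,sep='\n')
def ref(ims,p,S):
    best=None
    for k in range(12):
        q0=p+np.random.default_rng(k).normal(size=3)*[.002,.002,.02]
        r=minimize(lambda q:-sum(score(i,grads_[id(i)],q,S) for i in ims),q0,method='Nelder-Mead',options=dict(xatol=1e-5,fatol=1e-4,initial_simplex=q0+np.array([[0,0,0],[.003,0,0],[0,.003,0],[0,0,.03]])))
        if best is None or r.fun<best.fun: best=r
    return best.x,best.fun
grads_={id(i):grads(i) for i in(d,s)}
out={}
for n,p,z in(('b',pb[0],0),('c',pc[0],0),('a',pa[0],.004)):
    for nm,ims in(('top',[d]),('scene',[s]),('both',[d,s])):
        if nm!='top' and n!='b': continue
        q,f=ref(ims,p,traysegs(z)); print(n,nm,np.round(q,4),round(f,2)); out[n+nm]=q
g=[(p,S) for p,S in()]
overlay(d,225,190,100,70,8,[(out['btop'],traysegs(),(0,0,255)),(out['ctop'],traysegs(),(0,0,255))],'o_bc.png')
overlay(d,370,185,120,70,6.6,[(out['atop'],traysegs(.004),(0,0,255)),(pd[0],rect(.068,.027,.02),(0,200,0))],'o_d.png')
overlay(s,270,190,110,85,7,[(out['btop'],traysegs(),(0,0,255)),(out['ctop'],traysegs(),(0,0,255))],'o_s.png')
E
python3 fit.py
```

```text
(array([0.50485116, 0.32313949, 0.03699993]), np.float64(0.13370122850932603), np.float64(0.0480413560622195))
(array([ 0.49924933,  0.14401527, -0.0090453 ]), np.float64(0.13570297824764543), np.float64(0.048496010646524014))
(array([ 0.51515353, -0.1568029 , -1.33267303]), np.float64(0.13344538757831123), np.float64(0.047112169894159214))
(array([ 0.54043725, -0.25218915, -1.32334447]), np.float64(0.1405752592675619), np.float64(0.08270832129091912))
b top [0.5045 0.3243 0.02  ] -16.58
b scene [0.5022 0.3246 0.0288] -31.85
b both [0.5037 0.3249 0.0463] -47.57
c top [ 0.4938  0.1398 -0.0106] -9.94
a top [ 0.5167 -0.1595 -1.3204] -13.06
```

View pics/o_bc.png

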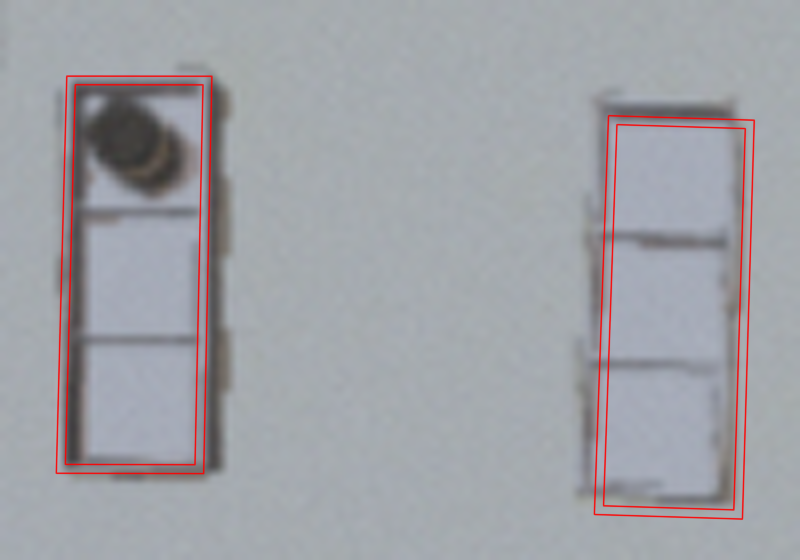

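View pics/o_d.png

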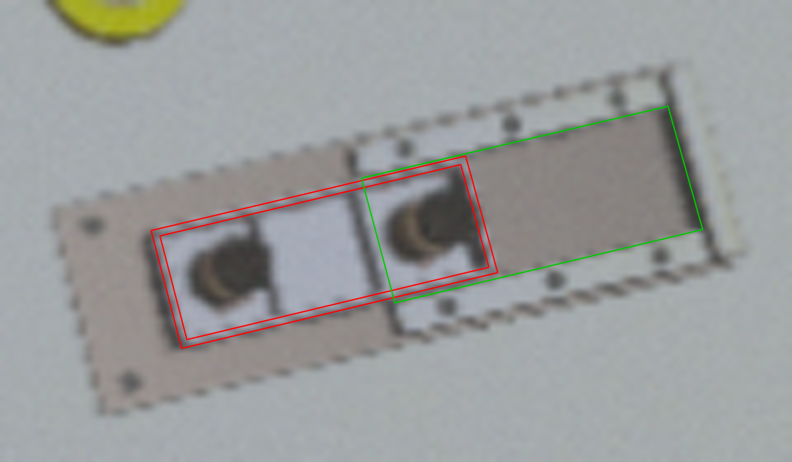

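View pics/o_s.png

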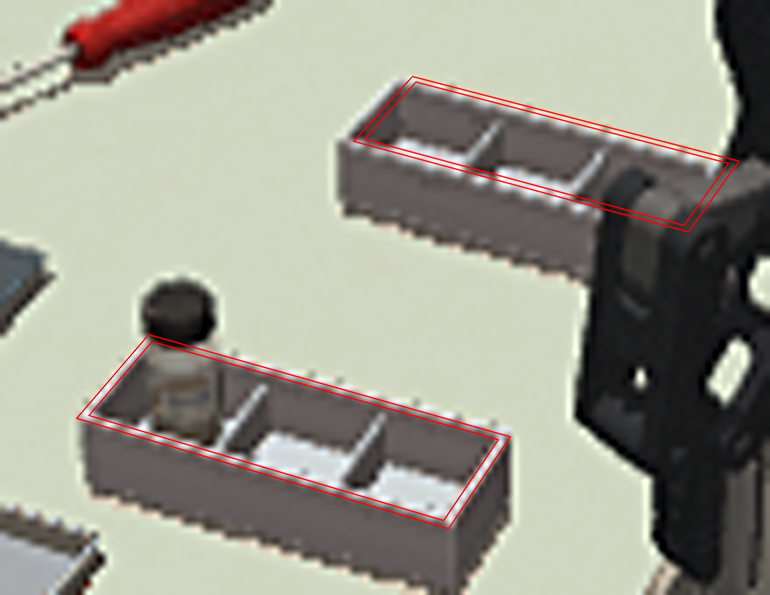

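```bash
python3 - <<'E'
from h import *
d=pickle.load(open('top0.pkl','rb')); s=pickle.load(open('scene0.pkl','rb'))
print('vb top',pick(d,225,190,8,[(124,131)],.073))
print('vb scene cap top',pick(s,270,190,7,[(179,302)],.073))
print('a vials',pick(d,370,185,6.6,[(241,264),(444,218)],.077))
# B scene corners & C visible corners
print(pick(s,270,190,7,[(147,347),(82,417),(452,521),(511,432)],.034))
print(rectpose(pick(s,270,190,7,[(147,347),(82,417),(452,521),(511,432)],.034)))
print('c far',pick(s,270,190,7,[(402,80),(338,143)],.034))
crop(s,280,220,40,40,15,'v.png'); crop(d,228,193,30,30,20,'v2.png')
E
```

```text
vb top [[0.54793078 0.32364549 0.073     ]]
vb scene cap top [[0.54503093 0.32433051 0.073     ]]
a vials [[ 0.50679244 -0.1169453   0.077     ]
 [ 0.5268709  -0.19922555  0.077     ]]
[[0.56969499 0.3071522  0.034     ]
 [0.57044364 0.34944276 0.034     ]
 [0.4363346  0.34421563 0.034     ]
 [0.43753115 0.295749   0.034     ]]
(array([0.5035011 , 0.3241399 , 0.06237496]), np.float64(0.1333958532092244), np.float64(0.04537915358624322))
c far [[0.56385618 0.11823779 0.034     ]
 [0.56668403 0.16773769 0.034     ]]
```

View pics/v.png

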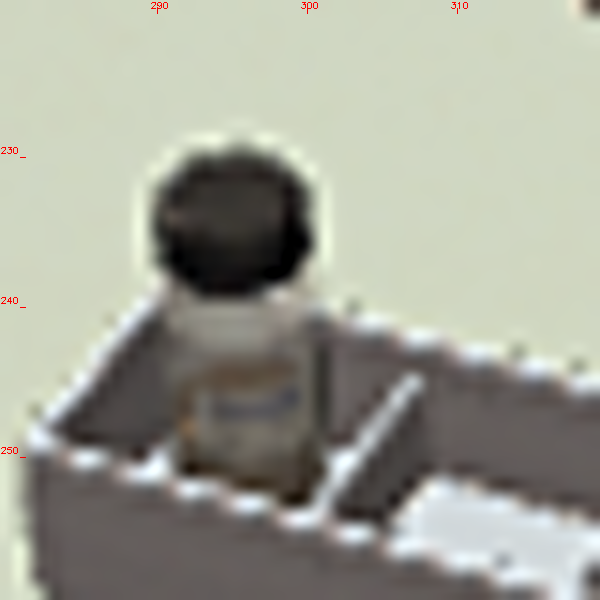

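View pics/v2.png

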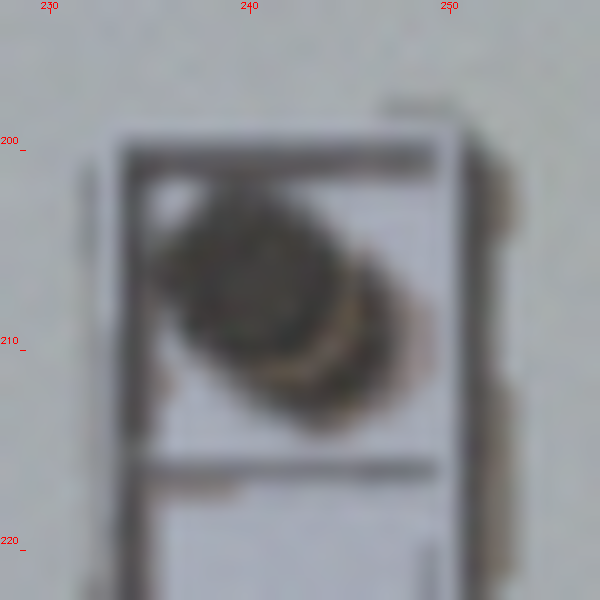

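The vial is at about (0.546, 0.324) in both views, which is +x 43 mm from B's centre and matches. Going above it.

```bash
cat > to.py <<'E'
import sys
from rig import *
from h import *
def to(x,y,z,jaw):
    s=get_state(); q=s['ee_rot']; R0=R.from_quat([q[1],q[2],q[3],q[0]])
    jy=R0.apply([0,1,0]); cur=np.degrees(np.arctan2(jy[1],jy[0]))
    j=jaw+180*round((cur-jaw)/180)
    c,sn=np.cos(np.radians(j)),np.sin(np.radians(j))
    yt=np.array([c,sn,0]); zt=np.array([0,0,-1.]); xt=np.cross(yt,zt)
    Rt=R.from_matrix(np.c_[xt,yt,zt])
    t=R0.inv().apply(np.array([x,y,z])-s['position'])*1000
    w=(R0.inv()*Rt).as_rotvec(degrees=True)
    print('t',round(float(s['clock']),2),'pos',np.round(s['position'],4),'jaw',round(cur,2),'q',np.round(s['qpos'],2),'F',np.round(s['contact_force'],1),'w',round(s['width'],4))
    print('shift',np.round(t,1),'turn',np.round(w,2))
if __name__=='__main__': to(*map(float,sys.argv[1:5]))
E
python3 to.py .5465 .324 .14 91.7
```

```text
t 0.1 pos [0.2565 0.5141 0.2495] jaw 63.48 q [ 0.99  0.28  1.51 -0.    1.36 -0.12] F [ 0.6 -0.2  0.5] w 0.0851
shift [-344.4  -40.5  109.5] turn [ -0.09  -0.03 -28.22]
```

```bash
python3 -m jog '[-344,-40,60,0,0,-28.2,-344,-40,60,0,0,-28.2,-344,-40,60,0,0,-28.2,-344,-40,60,0,0,-28.2,-344,-40,109,0,0,-28.2,-344,-40,109,0,0,-28.2,-344,-40,109,0,0,-28.2,-344,-40,109,0,0,-28.2,-344,-40,109,0,0,-28.2]' 0; python3 to.py .5465 .324 .056 91.7
python3 - <<'E'
from rig import *
from h import *
d=get_image('top');s=get_image('scene');pickle.dump(d,open('top1.pkl','wb'));pickle.dump(s,open('scene1.pkl','wb'))
cv2.imwrite('pics/scene1.png',s['frame'][:,:,::-1]);cv2.imwrite('pics/top1.png',d['frame'][:,:,::-1])
crop(s,250,170,160,100,5,'s1.png')
E
```

```text
clock: 1.23
position: [0.546, 0.3263, 0.1423]
ee_rot: [0.0, -0.015, 1.0, 0.0]
contact_force: [0.4, -0.6, 0.5]
width: 0.0852
t 1.23 pos [0.546  0.3263 0.1423] jaw 91.76 q [ 0.43  0.44  1.53  0.    1.17 -1.17] F [ 0.4 -0.6  0.5] w 0.0852
shift [-0.4 -2.4 86.3] turn [0.05 0.05 0.06]
```

View pics/s1.png

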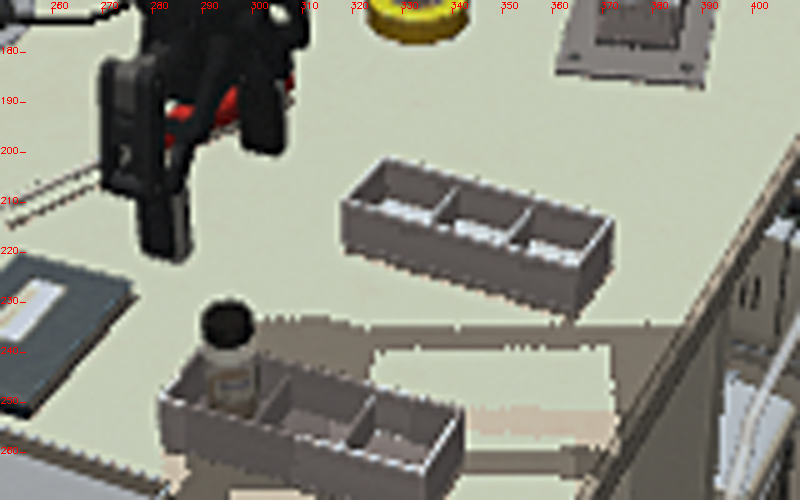

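View pics/scene1.png

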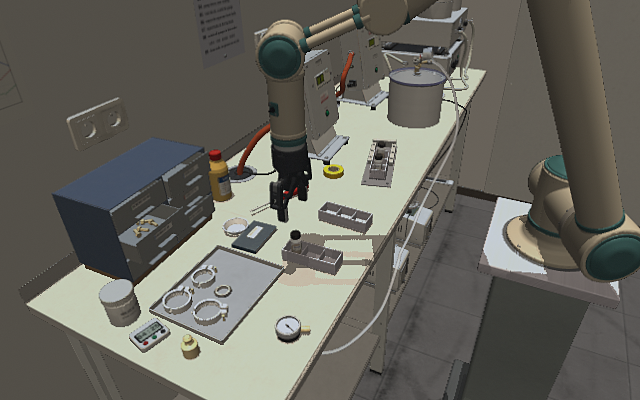

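View pics/top1.png

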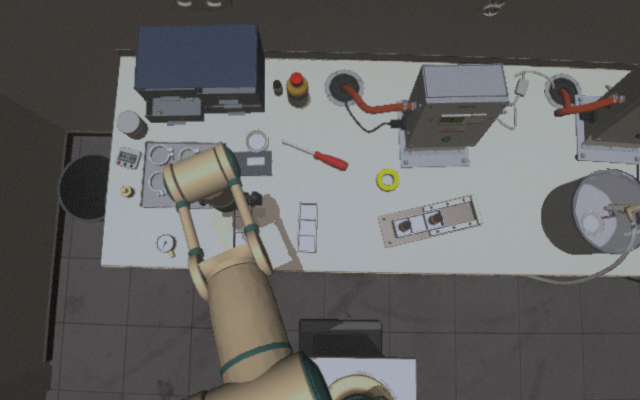

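C is fully visible now (scene: corners near (325,201), (371,213), (363,232), (317,210)). Next, down to the vial.

```bash
python3 -m jog '[0,0,25,0,0,0,0,0,50,0,0,0,0,0,70,0,0,0,0,0,84,0,0,0,0,0,84,0,0,0,0,0,84,0,0,0]' 0; python3 to.py .5465 .324 .056 91.7
```

```text
clock: 2.08
position: [0.5472, 0.3257, 0.0583]
ee_rot: [0.001, -0.015, 1.0, 0.0]
contact_force: [0.1, -0.4, 0.1]
width: 0.0855
t 2.08 pos [0.5472 0.3257 0.0583] jaw 91.71 q [ 0.43  0.52  1.63  0.    0.99 -1.17] F [ 0.1 -0.4  0.1] w 0.0855
shift [ 0.7 -1.7  2.3] turn [0.04 0.1  0.  ]
```

```bash
python3 - <<'E'
from h import *
s=pickle.load(open('scene1.pkl','rb'));d=pickle.load(open('top1.pkl','rb'))
crop(s,312,193,65,48,12,'s1c.png'); crop(d,290,195,35,65,9,'d1c.png')
E
```

```text
(no output)
```

View pics/s1c.png

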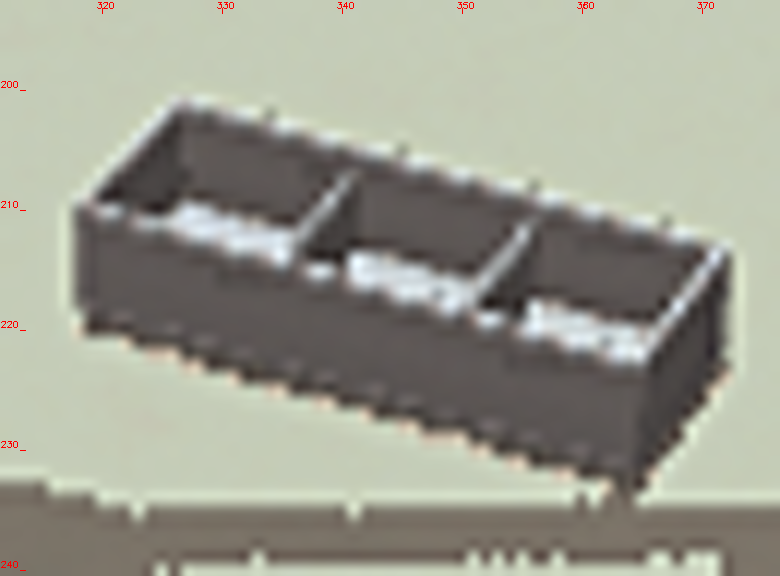

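View pics/d1c.png

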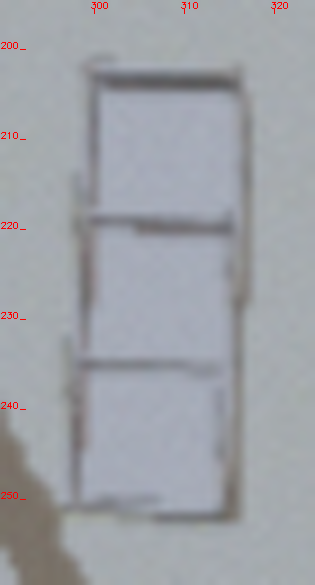

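```bash
python3 -m jog '[0,-1,2,0,0,0,0,-1,2,0,0,0,0,-1,2,0,0,0,0,-1,2,0,0,0,0,-1,2,0,0,0,0,-1,2,0,0,0,0,-1,2,0,0,0,0,-1,2,0,0,0]' 1 40; python3 - <<'E'
from rig import *
from h import *
s=get_image('scene');crop(s,260,180,80,80,7,'g1.png')
print(get_state()['width'])
s=pickle.load(open('scene1.pkl','rb'));d=pickle.load(open('top1.pkl','rb'))
a=rectpose(pick(s,312,193,12,[(182,98),(75,205),(645,362),(730,247)],.034)); b=rectpose(pick(d,290,195,9,[(88,68),(243,70),(237,520),(68,510)],.034));print(a,b,sep='\n')
overlay(s,312,193,65,48,12,[(a[0],traysegs(),(0,0,255)),(b[0],traysegs(),(0,255,0))],'ov1.png')
overlay(d,290,195,35,65,9,[(a[0],traysegs(),(0,0,255)),(b[0],traysegs(),(0,255,0))],'ov2.png')
E
```

```text
clock: 3.08
position: [0.5469, 0.3242, 0.0556]
ee_rot: [0.0, -0.015, 1.0, 0.0]
contact_force: [-0.0, -1.0, 3.3]
width: 0.026
0.025378756947790085
(array([ 0.49880357,  0.14332832, -0.02205995]), np.float64(0.13501323514532226), np.float64(0.04824808611828379))
(array([ 0.49964779,  0.14433896, -0.00672348]), np.float64(0.13534599272217768), np.float64(0.04903456403056911))
```

View pics/g1.png

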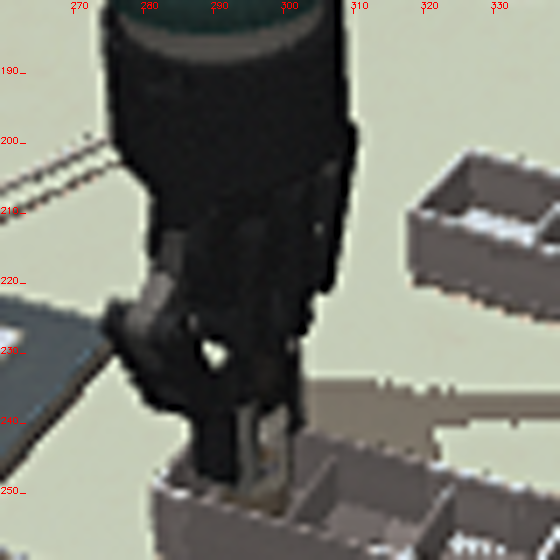

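View pics/ov1.png

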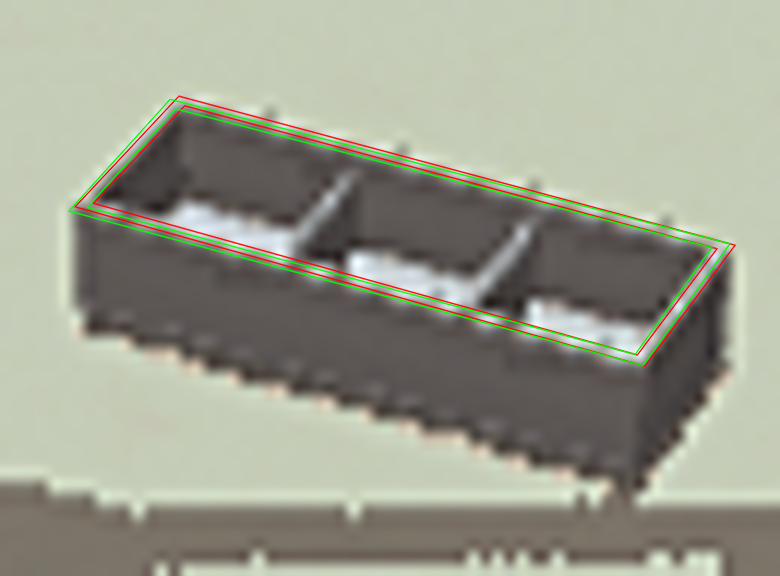

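View pics/ov2.png

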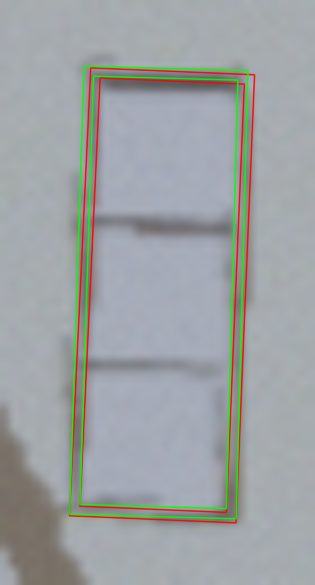

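```bash
python3 -m jog '[0,0,-25,0,0,0,0,0,-60,0,0,0,0,0,-90,0,0,0,0,0,-95,0,0,0,0,0,-95,0,0,0]'; python3 - <<'E'
from rig import *
from h import *
s=get_image('scene');d=get_image('top');pickle.dump(d,open('top2.pkl','wb'));pickle.dump(s,open('scene2.pkl','wb'))
crop(s,260,160,80,110,5,'g2.png')
print(get_state()['width'],get_state()['position'])
crop(s,355,130,50,62,9,'s2d.png');crop(d,370,185,120,70,6.6,'d2d.png')
E
```

```text
clock: 3.75
position: [0.5462, 0.324, 0.1494]
ee_rot: [-0.001, -0.015, 1.0, -0.0]
contact_force: [-0.4, -0.0, -1.5]
width: 0.0259
0.025135607155391624 [0.54571755 0.32375174 0.14845669]
```

View pics/g2.png

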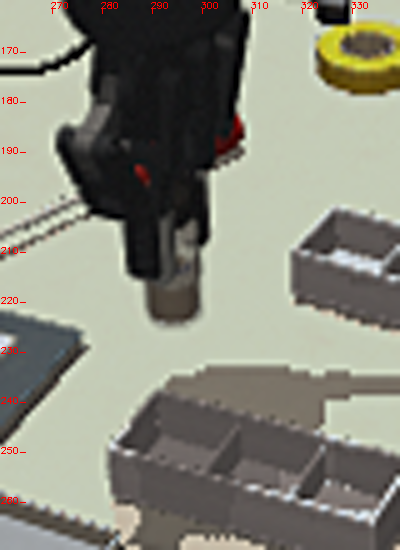

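View pics/s2d.png

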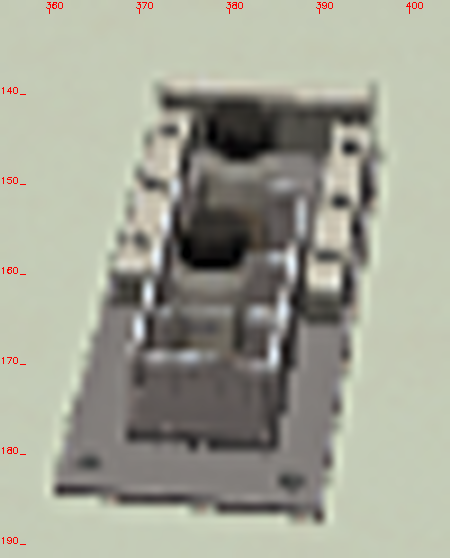

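View pics/d2d.png

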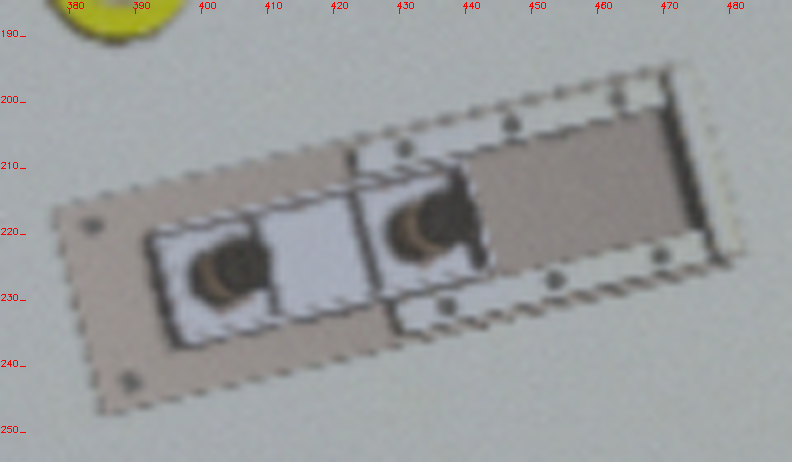

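```bash
python3 - <<'E'
from h import *
s=pickle.load(open('scene2.pkl','rb'));d=pickle.load(open('top2.pkl','rb'))
print(pick(d,370,185,6.6,[(318,256)],.030))
A=np.array([.5167,-.1590,-1.322]); u=np.array([np.cos(A[2]),np.sin(A[2])])
H=np.array([*(A[:2]+.095*u),A[2]])
cellw=[([x,-.022,.035],[x,.022,.035]) for x in(-.0235,-.0205,.0205,.0235)]
Sg=rect(.068,.027,.02)+[([.068,-.04,.02],[.068,.04,.02]),([-.068,-.04,.02],[-.068,.04,.02])]
overlay(d,370,185,120,70,6.6,[(A,traysegs(.004)+cellw,(0,0,255)),(H,Sg,(0,200,0))],'o2d.png')
overlay(s,355,130,50,62,9,[(A,traysegs(.004)+cellw,(0,0,255)),(H,Sg,(0,200,0))],'o2s.png')
print(H)
E
python3 to.py .5167 -.159 .15 13.5
```

```text
[[ 0.51547941 -0.15866255  0.03      ]]
[ 0.54009257 -0.2510749  -1.322     ]
t 3.85 pos [0.5457 0.3238 0.1485] jaw 91.68 q [ 0.43  0.43  1.52  0.    1.19 -1.17] F [-0.1 -0.4 -0.3] w 0.0251
shift [  43.2 -481.7   -0.8] turn [-0.18 -0.1  78.18]
```

View pics/o2d.png

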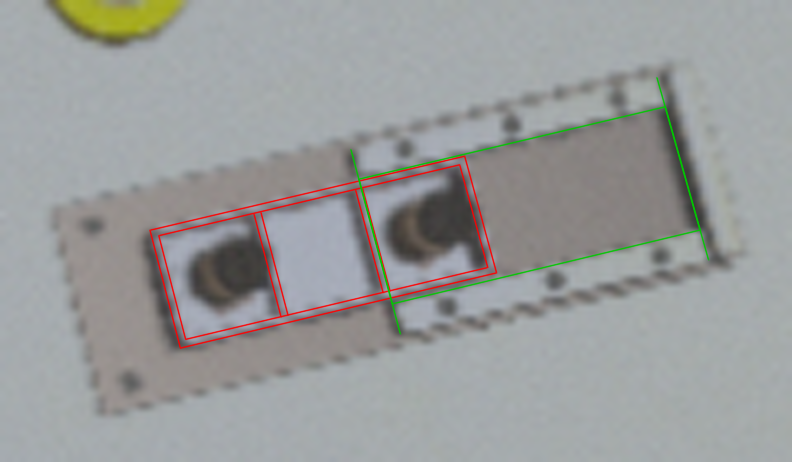

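View pics/o2s.png

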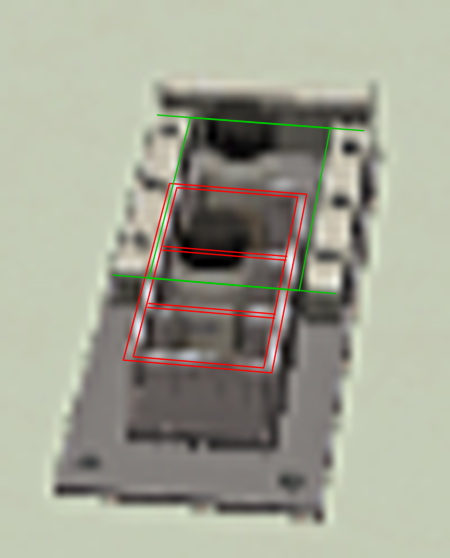

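```bash
python3 -m jog '[4,-30,0,0,0,5,9,-80,0,0,0,14,14,-140,0,0,0,24,19,-200,0,0,0,34,24,-260,0,0,0,44,30,-320,0,0,0,54,35,-380,0,0,0,64,39,-430,0,0,0,72,43,-465,0,0,0,77,43,-482,0,0,0,78.2]' ; python3 to.py .516 -.159 .1 13.5
python3 -m jog '[0,0,0,0,0,0,0,0,0,0,0,0]'; python3 to.py .516 -.159 .095 13.8
python3 - <<'E'
from rig import *
from h import *
s=get_image('scene');d=get_image('top')
crop(s,345,90,70,100,6,'g3.png')
E
```

```text
clock: 5.1
position: [0.517, -0.1603, 0.149]
ee_rot: [-0.001, 0.62, 0.784, -0.0]
contact_force: [0.1, 0.1, -0.4]
width: 0.0259
t 5.1 pos [ 0.517  -0.1603  0.149 ] jaw 13.34 q [-0.43  0.3   1.73  0.    1.11 -0.66] F [ 0.1  0.1 -0.4] w 0.0259
shift [ 1.5 -0.6 49. ] turn [-0.11 -0.09 -0.16]
clock: 5.35
position: [0.5177, -0.1574, 0.1498]
ee_rot: [-0.001, 0.619, 0.786, 0.0]
contact_force: [0.3, 1.1, -0.7]
width: 0.0257
t 5.35 pos [ 0.5177 -0.1574  0.1498] jaw 13.57 q [-0.42  0.3   1.73  0.    1.11 -0.66] F [ 0.3  1.1 -0.7] w 0.0257
shift [-1.2 -2.  54.8] turn [-0.03 -0.09 -0.23]
```

View pics/g3.png

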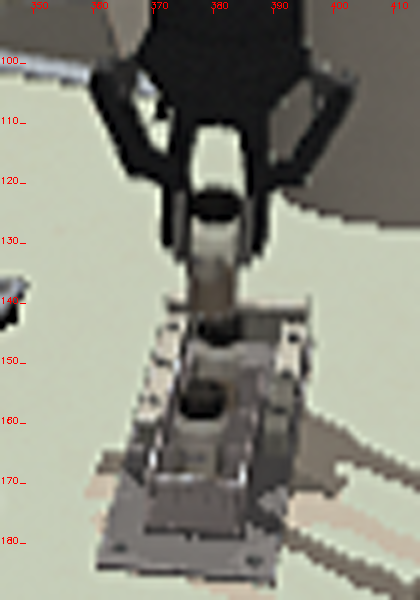

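```bash
python3 -m jog '[-1,-2,25,0,0,0,-1,-2,45,0,0,0,-1,-2,60,0,0,0,-1,-2,60,0,0,0,-1,-2,60,0,0,0]' ; python3 to.py .516 -.159 .06 13.8
python3 - <<'E'
from rig import *
from h import *
s=get_image('scene');d=get_image('top')
crop(s,345,90,70,100,6,'g4.png')
E
```

```text
clock: 6.08
position: [0.5168, -0.1603, 0.0909]
ee_rot: [0.001, 0.619, 0.785, 0.0]
contact_force: [0.5, -0.8, -0.0]
width: 0.0259
t 6.08 pos [ 0.5168 -0.1603  0.0909] jaw 13.51 q [-0.43  0.36  1.81  0.    0.97 -0.67] F [ 0.5 -0.8 -0. ] w 0.0259
shift [ 1.4 -0.5 30.9] turn [ 0.06  0.04 -0.29]
```

View pics/g4.png

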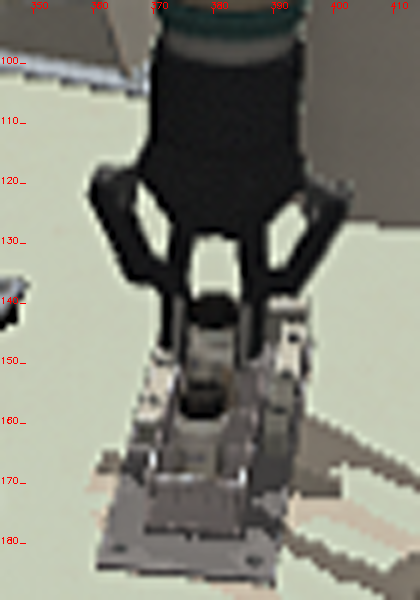

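```bash
python3 -m jog '[0,0,8,0,0,0,0,0,16,0,0,0,0,0,22,0,0,0,0,0,27,0,0,0,0,0,28,0,0,0]' ; python3 to.py .516 -.159 .06 13.8
```

```text
clock: 6.8
position: [0.5159, -0.1602, 0.0617]
ee_rot: [-0.001, 0.619, 0.785, -0.0]
contact_force: [-0.4, -0.1, -0.2]
width: 0.0254
t 6.8 pos [ 0.5159 -0.1602  0.0617] jaw 13.48 q [-0.43  0.4   1.85  0.    0.9  -0.67] F [-0.4 -0.1 -0.2] w 0.0254
shift [1.2 0.4 1.7] turn [-0.04 -0.04 -0.32]
```

```bash
python3 -m jog '[0,0,1,0,0,0,0,0,2,0,0,0,0,0,2,0,0,0]' ; python3 to.py .516 -.159 .06 13.8
python3 -m jog '[0,0,0,0,0,0,0,0,0,0,0,0,0,0,0,0,0,0,0,0,0,0,0,0]' 0.4 
python3 - <<'E'
from rig import *
from h import *
s=get_image('scene');d=get_image('top')
crop(s,345,90,70,100,6,'g5.png')
E
```

```text
clock: 7.18
position: [0.5163, -0.1603, 0.0604]
ee_rot: [0.0, 0.619, 0.785, 0.0]
contact_force: [0.6, 0.7, -1.3]
width: 0.0261
t 7.17 pos [ 0.5163 -0.1603  0.0604] jaw 13.48 q [-0.43  0.4   1.85  0.    0.89 -0.67] F [ 0.6  0.7 -1.3] w 0.0261
shift [1.3 0.1 0.4] turn [ 0.01  0.   -0.32]
clock: 7.68
position: [0.5162, -0.1603, 0.0603]
ee_rot: [0.0, 0.619, 0.785, 0.0]
contact_force: [-1.3, -1.0, -0.0]
width: 0.0513
```

View pics/g5.png

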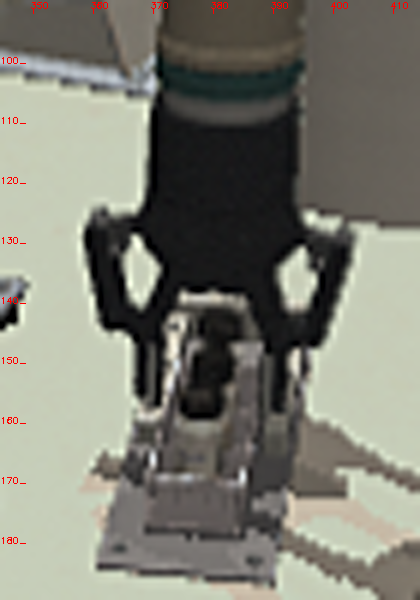

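```bash
python3 -m jog '[0,0,-15,0,0,0,0,0,-35,0,0,0,0,0,-60,0,0,0,40,0,-65,0,0,0,80,0,-65,0,0,0,112,0,-65,0,0,0,115,0,-65,0,0,0,115,0,-65,0,0,0]' 0.4
python3 - <<'E'
from rig import *
from h import *
s=get_image('scene');d=get_image('top');pickle.dump(d,open('top3.pkl','wb'));pickle.dump(s,open('scene3.pkl','wb'))
crop(s,345,90,70,100,6,'g6.png');crop(d,360,175,130,90,6,'g6t.png')
E
python3 to.py .489 -.0524 .03 13.8
```

```text
clock: 8.78
position: [0.4901, -0.0489, 0.1261]
ee_rot: [0.001, 0.619, 0.785, 0.0]
contact_force: [-0.2, -0.1, -0.8]
width: 0.0514
t 8.88 pos [ 0.4901 -0.0495  0.1257] jaw 13.44 q [-0.24  0.26  1.87 -0.    1.01 -0.48] F [-0.1  0.7 -0.3] w 0.0512
shift [-2.5 -1.9 95.7] turn [ 0.06  0.05 -0.36]
```

View pics/g6.png

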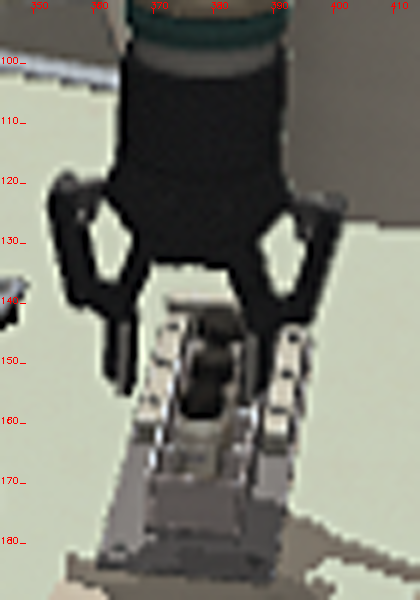

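View pics/g6t.png

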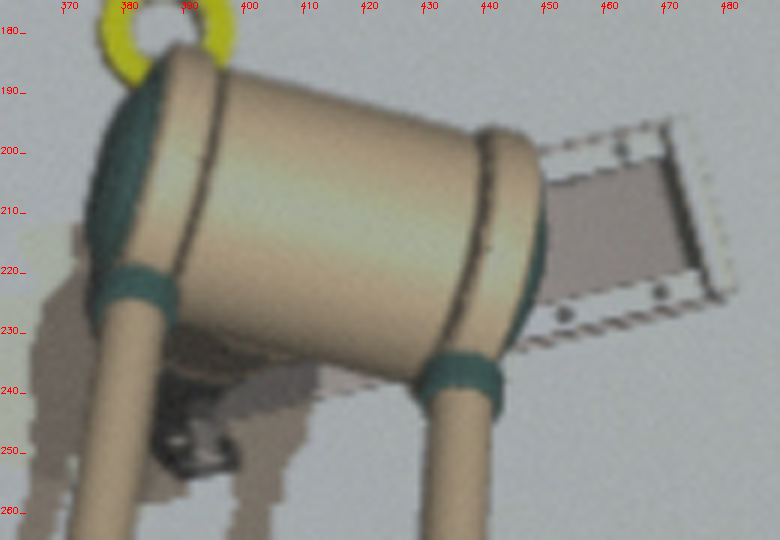

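```bash
python3 -m jog '[0,-2,25,0,0,0,0,-2,55,0,0,0,0,-2,80,0,0,0,0,-2,90,0,0,0,0,-2,90,0,0,0,0,-2,90,0,0,0]' 0.8
python3 - <<'E'
from rig import *
from h import *
s=get_image('scene');pickle.dump(s,open('scene4.pkl','wb'))
crop(s,345,110,70,100,6,'g7.png')
E
python3 to.py .489 -.0524 .036 13.8
```

```text
clock: 9.62
position: [0.4883, -0.0494, 0.0361]
ee_rot: [0.001, 0.619, 0.785, 0.0]
contact_force: [0.1, -0.8, -0.2]
width: 0.0172
t 9.68 pos [ 0.4883 -0.0493  0.0362] jaw 13.47 q [-0.24  0.38  1.98  0.    0.78 -0.48] F [-0.5  0.7 -0. ] w 0.0168
shift [-3.2 -0.1  0.2] turn [ 0.11  0.05 -0.33]
```

View pics/g7.png

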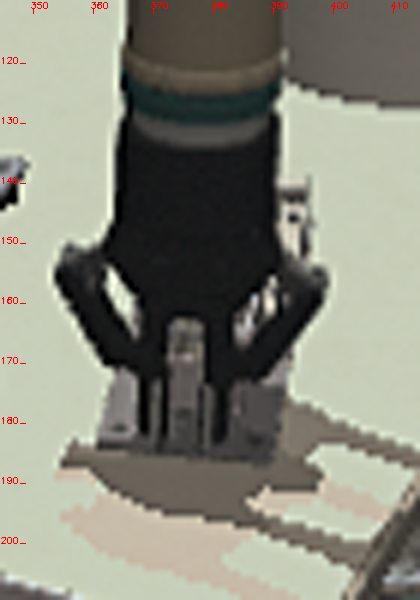

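```bash
python3 -m jog '[-10,0,0,0,0,0,-20,0,0,0,0,0,-27,0,0,0,0,0,-31,0,0,0,0,0,-35,0,0,0,0,0,-40,0,0,0,0,0,-46,0,0,0,0,0,-54,0,0,0,0,0,-60,0,0,0,0,0]'; python3 to.py .489 -.0524 .036 13.8
python3 - <<'E'
from rig import *
from h import *
s=get_image('scene');crop(s,345,110,70,100,6,'g8.png')
E
```

```text
clock: 10.8
position: [0.5015, -0.1078, 0.0352]
ee_rot: [-0.0, 0.619, 0.785, 0.0]
contact_force: [-0.1, 2.3, -0.0]
width: 0.0171
t 10.8 pos [ 0.5015 -0.1078  0.0352] jaw 13.48 q [-0.35  0.4   1.93  0.    0.8  -0.58] F [-0.1  2.3 -0. ] w 0.0171
shift [56.8  0.7 -0.8] turn [-0.   -0.   -0.32]
```

View pics/g8.png

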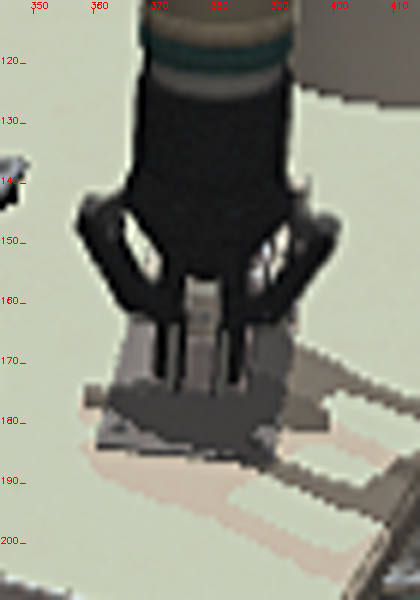

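```bash
python3 -m jog '[-4,0,0,0,0,0,-10,0,0,0,0,0,-18,0,0,0,0,0,-26,0,0,0,0,0,-34,0,0,0,0,0,-42,0,0,0,0,0,-49,0,0,0,0,0,-54,0,0,0,0,0]'; python3 to.py .489 -.0524 .036 13.8
python3 -m jog '[-2,0,0,0,0,0,-4,0,0,0,0,0]';python3 -m jog '[-2,0,0,0,0,0,-4,0,0,0,0,0]'
```

```text
clock: 11.85
position: [0.5141, -0.1603, 0.0353]
ee_rot: [0.0, 0.619, 0.785, 0.0]
contact_force: [-0.3, 1.9, 0.6]
width: 0.0171
t 11.85 pos [ 0.5141 -0.1603  0.0353] jaw 13.47 q [-0.43  0.43  1.88  0.    0.83 -0.67] F [-0.3  1.9  0.6] w 0.0171
shift [110.8   0.7  -0.7] turn [ 0.01 -0.   -0.33]
clock: 12.1
position: [0.5149, -0.1636, 0.0353]
ee_rot: [-0.0, 0.619, 0.785, 0.0]
contact_force: [-0.2, 2.0, 0.6]
width: 0.0169
clock: 12.35
position: [0.5159, -0.1676, 0.0353]
ee_rot: [-0.0, 0.619, 0.785, 0.0]
contact_force: [-0.1, 0.9, 0.4]
width: 0.0173
```

```bash
python3 -m jog '[-2,0,0,0,0,0,-4,0,0,0,0,0]';python3 -m jog '[-1.5,0,0,0,0,0,-3,0,0,0,0,0]';python3 -m jog '[-1.5,0,0,0,0,0,-3,0,0,0,0,0]'
```

```text
clock: 12.6
position: [0.5169, -0.1716, 0.0353]
ee_rot: [0.0, 0.619, 0.785, 0.0]
contact_force: [0.0, 2.3, -0.4]
width: 0.0173
clock: 12.85
position: [0.5175, -0.1745, 0.0353]
ee_rot: [-0.0, 0.619, 0.785, 0.0]
contact_force: [0.2, 3.2, 0.6]
width: 0.0167
clock: 13.1
position: [0.5182, -0.1774, 0.0353]
ee_rot: [-0.0, 0.619, 0.785, 0.0]
contact_force: [-0.5, 1.8, 0.2]
width: 0.0169
```

```bash
python3 -m jog '[-1,0,0,0,0,0,-2,0,0,0,0,0]'|sed -n '2p;4p';python3 -m jog '[-1,0,0,0,0,0,-2,0,0,0,0,0]'|sed -n '2p;4p';python3 -m jog '[-1,0,0,0,0,0,-2,0,0,0,0,0]'|sed -n '2p;4p'
python3 - <<'E'
from rig import *
from h import *
s=get_image('scene');crop(s,345,110,70,100,6,'g9.png')
d=get_image('top');crop(d,370,185,120,70,6.6,'g9t.png')
E
```

```text
position: [0.5184, -0.1785, 0.0353]
contact_force: [-0.2, 6.4, 1.6]
position: [0.5183, -0.1786, 0.0353]
contact_force: [-0.1, 11.3, 3.7]
position: [0.5182, -0.1787, 0.0353]
contact_force: [0.1, 16.5, 7.1]
```

View pics/g9.png

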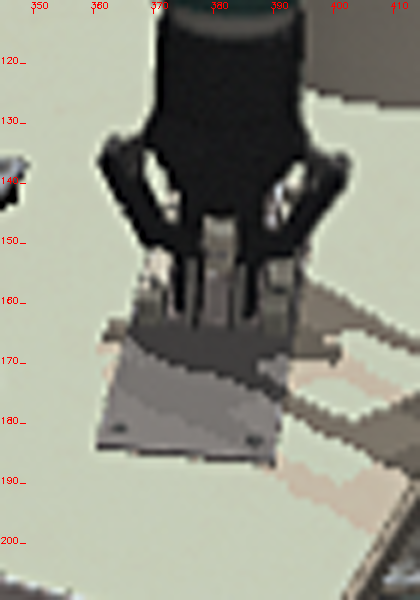

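View pics/g9t.png

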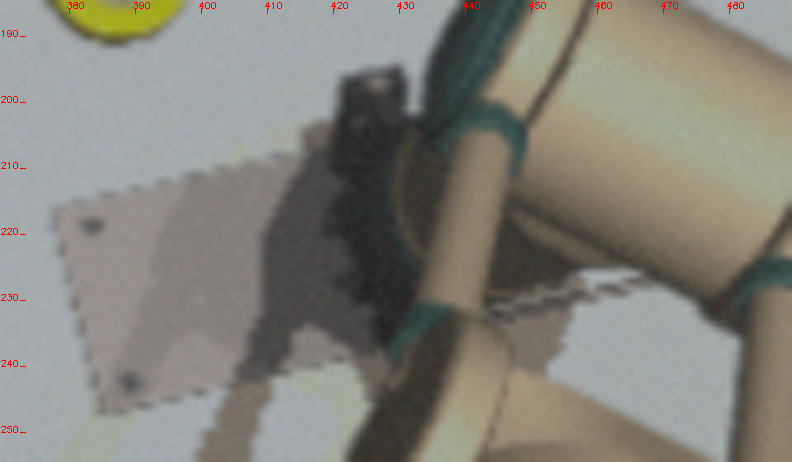

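Force rose from 2 N to 16 N while the position stayed put, so the tray is at the stop. Now I'll back off, lift, and check.

```bash
python3 -m jog '[6,0,0,0,0,0,16,0,0,0,0,0,40,0,0,0,0,0,60,0,-30,0,0,0,80,0,-70,0,0,0,120,0,-100,0,0,0,180,0,-100,0,0,0,240,0,-100,0,0,0,280,0,-100,0,0,0,280,0,-100,0,0,0]' 0
python3 - <<'E'
from rig import *
from h import *
d=get_image('top');s=get_image('scene');pickle.dump(d,open('top5.pkl','wb'));pickle.dump(s,open('scene5.pkl','wb'))
crop(s,345,110,70,80,7,'h1.png'); crop(d,370,185,120,70,6.6,'h1t.png'); crop(d,225,190,100,70,8,'h2t.png');crop(s,270,190,110,85,7,'h2.png')
E
python3 to.py .504 .324 .12 91.7
```

```text
clock: 15.2
position: [0.4523, 0.092, 0.1353]
ee_rot: [-0.0, 0.617, 0.787, 0.0]
contact_force: [-0.6, -0.5, 0.3]
width: 0.0854
t 15.3 pos [0.4539 0.0896 0.1353] jaw 13.59 q [ 0.04  0.21  1.91 -0.    1.02 -0.19] F [ 0.4 -0.1  0.6] w 0.085
shift [216.1 103.8  15.2] turn [-1.000e-02  4.000e-02 -7.811e+01]
```

View pics/h1.png

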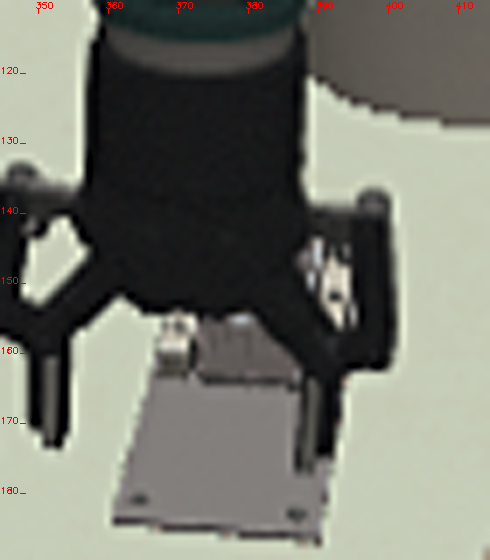

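View pics/h1t.png

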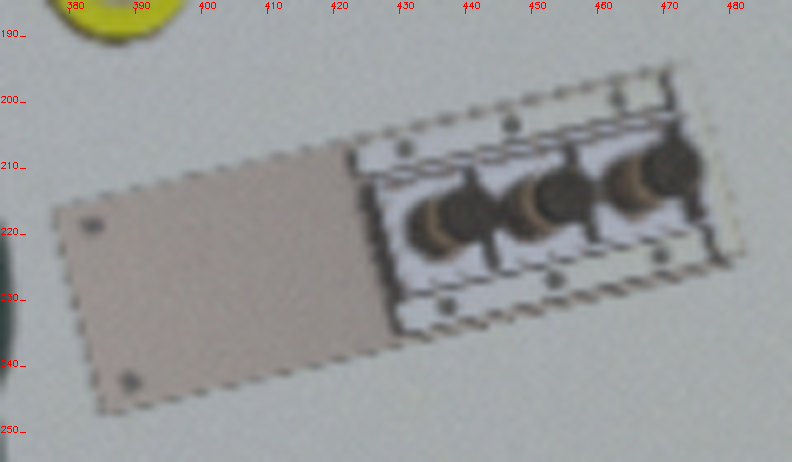

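View pics/h2t.png

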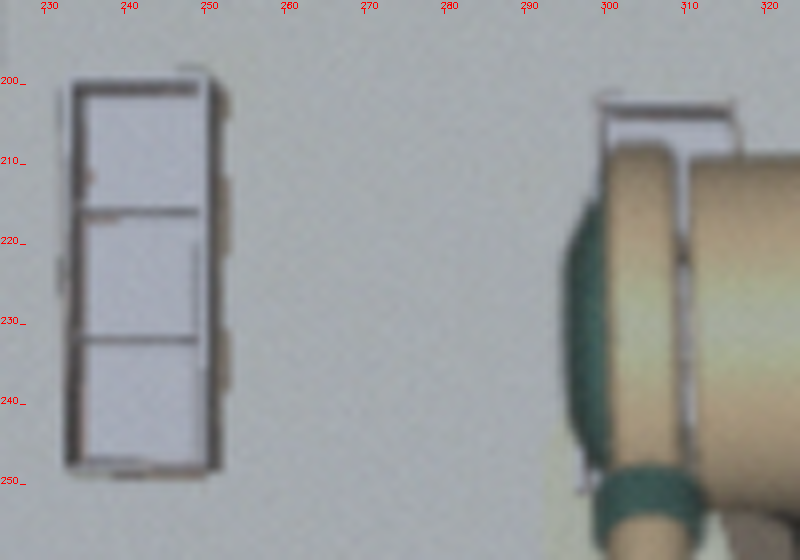

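View pics/h2.png

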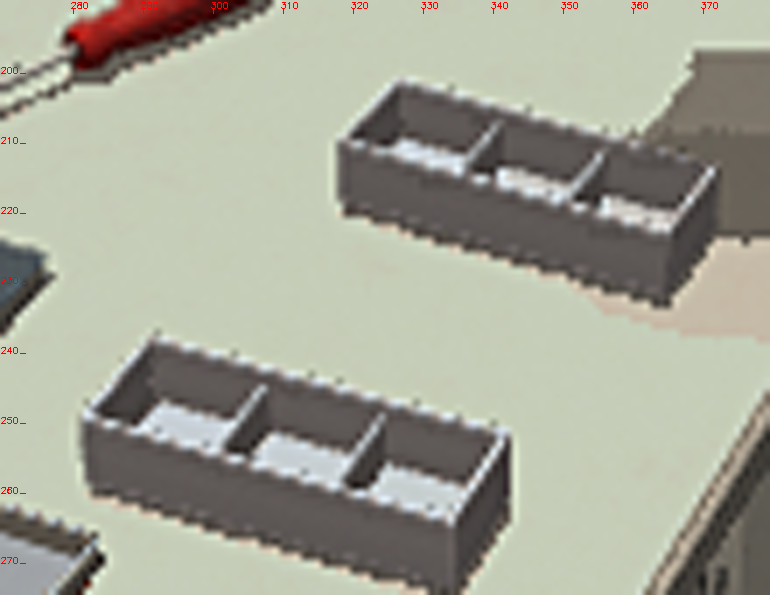

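Top view: the tray is flush with the guide ends and against the stop, with all three vials upright in separate cells. Next I'll measure tray B and move over it.

```bash
python3 - <<'E'
from h import *
s=pickle.load(open('scene5.pkl','rb'));d=pickle.load(open('top5.pkl','rb'))
crop(s,278,233,70,45,11,'b1.png');crop(d,228,194,30,62,9,'b1t.png')
c=np.array([.4992,.1438,-.015]);b=np.array([.504,.324,.03])
overlay(s,278,233,70,45,11,[(b,traysegs(),(0,0,255))],'b2.png');overlay(d,228,194,30,62,9,[(b,traysegs(),(0,0,255))],'b2t.png')
E
python3 -m jog '[25,10,0,0,0,-9,60,28,0,0,0,-19,95,45,0,0,0,-29,130,62,0,0,0,-39,160,76,0,0,0,-49,185,90,0,0,0,-59,200,97,0,0,0,-68,212,102,0,0,0,-76,216,104,0,0,0,-78.1,216,104,0,0,0,-78.1]' 0;python3 to.py .504 .324 .12 91.7
```

```text
clock: 16.55
position: [0.5055, 0.3226, 0.1351]
ee_rot: [-0.0, -0.013, 1.0, -0.0]
contact_force: [0.6, -0.9, -0.2]
width: 0.0854
t 16.55 pos [0.5055 0.3226 0.1351] jaw 91.45 q [ 0.45  0.4   1.62 -0.    1.12 -1.14] F [ 0.6 -0.9 -0.2] w 0.0854
shift [ 1.5  1.4 15.1] turn [-0.03 -0.01 -0.25]
```

View pics/b1.png

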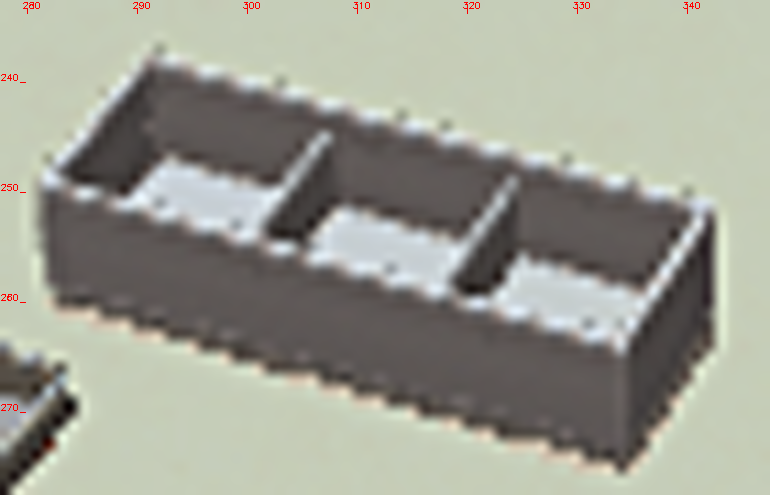

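View pics/b2.png

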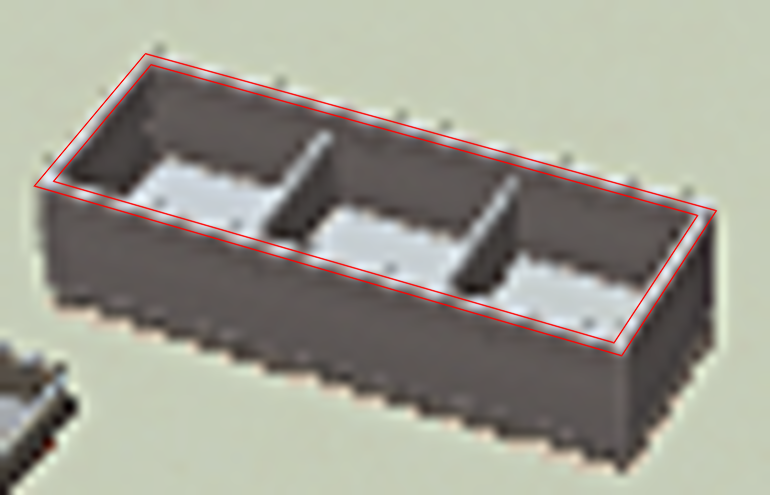

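View pics/b2t.png

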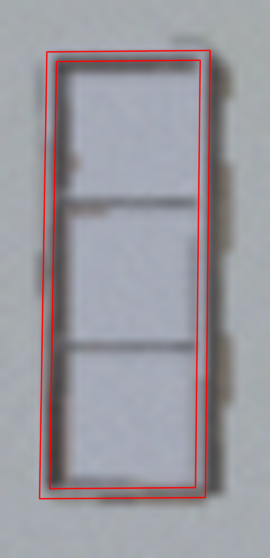

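View pics/b1t.png

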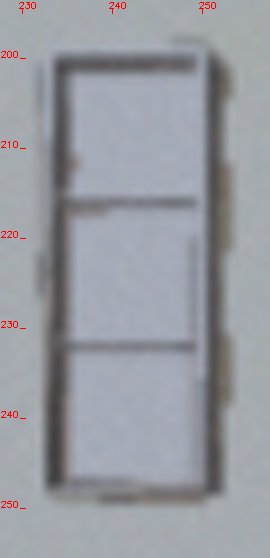

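```bash
python3 -m jog '[1,1,30,0,0,-0.5,1,1,65,0,0,-0.5,1,1,90,0,0,-0.5,1,1,105,0,0,-0.5,1,1,111,0,0,-0.5,1,1,111,0,0,-0.5]' 0;python3 to.py .504 .324 .024 92
```

```text
clock: 17.3
position: [0.5044, 0.3243, 0.0246]
ee_rot: [0.0, -0.018, 1.0, 0.0]
contact_force: [-0.5, 0.3, 0.5]
width: 0.0854
t 17.3 pos [0.5044 0.3243 0.0246] jaw 92.05 q [ 0.46  0.51  1.75 -0.    0.88 -1.15] F [-0.5  0.3  0.5] w 0.0854
shift [ 0.4 -0.3  0.6] turn [0.01 0.03 0.05]
```

```bash
python3 -m jog '[0,0,0,0,0,0,0,0,0,0,0,0,0,0,0,0,0,0,0,0,0,0,0,0,0,0,0,0,0,0]' 1 60;python3 -m jog '[0,0,-10,0,0,0,0,0,-30,0,0,0,0,0,-60,0,0,0,0,0,-80,0,0,0,0,0,-80,0,0,0,0,0,-80,0,0,0]'; python3 to.py .4992 .1438 .104 89.1
python3 - <<'E'
from rig import *
from h import *
d=get_image('top');s=get_image('scene');pickle.dump(d,open('top6.pkl','wb'));pickle.dump(s,open('scene6.pkl','wb'))
crop(s,260,170,120,90,6,'i1.png'); crop(d,290,195,35,65,9,'i1t.png')
E
```

```text
clock: 17.92
position: [0.5046, 0.3246, 0.0255]
ee_rot: [0.001, -0.018, 1.0, 0.0]
contact_force: [-1.1, -0.6, 5.5]
width: 0.0488
clock: 18.68
position: [0.5033, 0.3241, 0.1035]
ee_rot: [-0.001, -0.018, 1.0, -0.0]
contact_force: [-0.3, 0.6, -1.8]
width: 0.0491
t 18.68 pos [0.5033 0.3241 0.1035] jaw 92.08 q [ 0.46  0.42  1.67  0.    1.05 -1.15] F [-0.3  0.6 -1.8] w 0.0491
shift [  10.6 -180.    -0.4] turn [-0.04 -0.09  2.98]
```

View pics/i1.png

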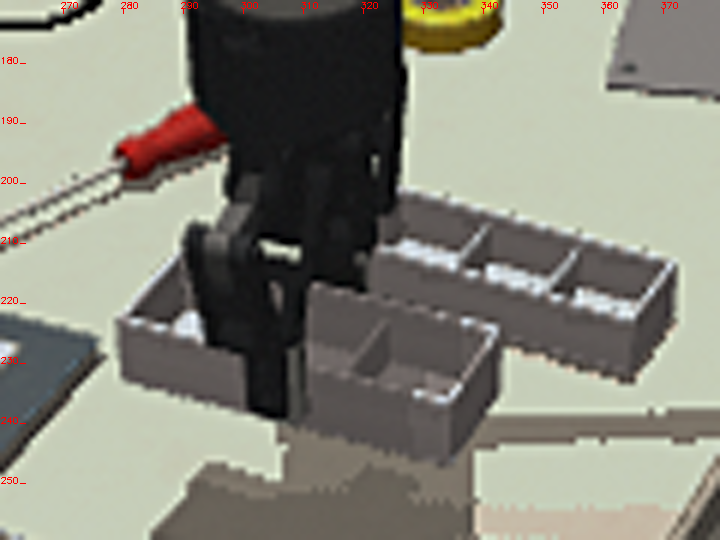

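```bash
python3 -m jog '[2,-25,0,0,0,0.5,4,-65,0,0,0,1,6,-105,0,0,0,2,8,-140,0,0,0,3,10,-165,0,0,0,3,10,-176,0,0,0,3,10,-180,0,0,0,3,10,-180,0,0,0,3]'; python3 to.py .4998 .1444 .070 89.1
python3 -m jog '[0,0,10,0,0,0,0,0,25,0,0,0,0,0,30,0,0,0,0,0,30,0,0,0]'; python3 to.py .4998 .1444 .057 89.1
python3 - <<'E'
from rig import *
from h import *
d=get_image('top');s=get_image('scene');pickle.dump(d,open('top7.pkl','wb'));pickle.dump(s,open('scene7.pkl','wb'))
crop(s,305,170,85,70,9,'j1.png'); crop(d,280,190,60,70,8,'j1t.png')
E
```

```text
clock: 19.77
position: [0.5007, 0.1447, 0.1041]
ee_rot: [-0.0, 0.008, 1.0, 0.0]
contact_force: [-0.1, -0.6, -2.3]
width: 0.049
t 19.77 pos [0.5007 0.1447 0.1041] jaw 89.09 q [ 0.15  0.32  1.84  0.    0.98 -1.41] F [-0.1 -0.6 -2.3] w 0.049
shift [ 0.9 -0.3 34.1] turn [ 0.03 -0.   -0.01]
clock: 20.27
position: [0.5001, 0.1442, 0.0734]
ee_rot: [-0.001, 0.008, 1.0, -0.0]
contact_force: [0.2, 0.5, -1.7]
width: 0.049
t 20.27 pos [0.5001 0.1442 0.0734] jaw 89.1 q [ 0.15  0.36  1.87  0.    0.91 -1.41] F [ 0.2  0.5 -1.7] w 0.049
shift [ 0.2  0.2 16.4] turn [-0.01 -0.1   0.  ]
```

View pics/j1.png

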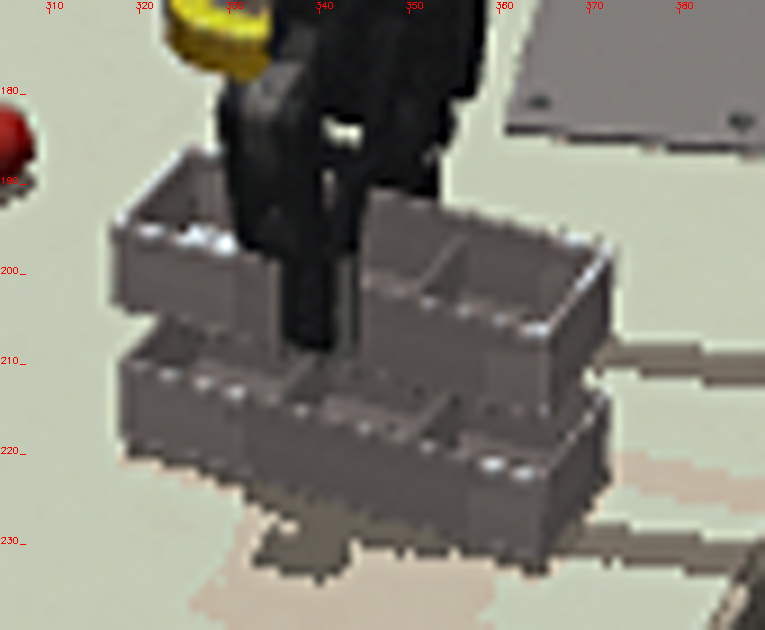

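View pics/j1t.png

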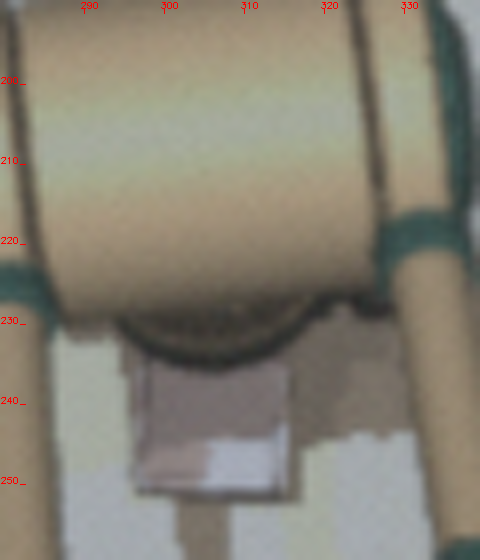

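```bash
python3 - <<'E'
from h import *
s=pickle.load(open('scene7.pkl','rb'))
B=np.array([.4995,.1438,-.0157]);C=np.array([.4992,.1438,-.015])
overlay(s,305,170,85,70,9,[(B,traysegs(.048),(0,0,255)),(B,rect(L,W,.052),(255,0,255)),(C,traysegs(),(0,255,0))],'k.png')
E
```

```text
(no output)
```

View pics/k.png

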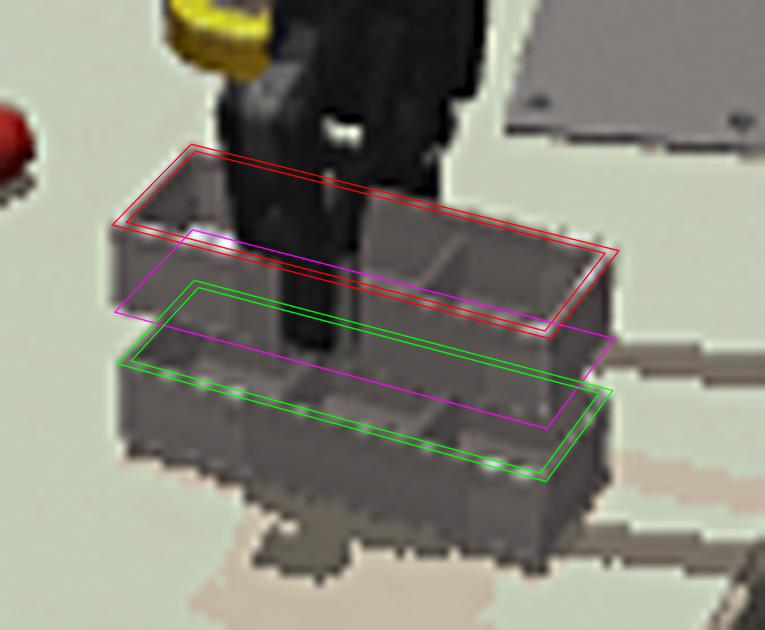

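Predicted outlines match both trays to within about 1 px. Lowering gently, watching the force.

```bash
python3 -m jog '[0,0,5,0,0,0,0,0,9,0,0,0,0,0,11,0,0,0,0,0,11,0,0,0]';python3 -m jog '[0,0,1,0,0,0,0,0,3,0,0,0,0,0,3,0,0,0]';python3 -m jog '[0,0,1,0,0,0,0,0,2,0,0,0,0,0,2,0,0,0]'
```

```text
clock: 20.88
position: [0.5005, 0.1441, 0.0631]
ee_rot: [-0.0, 0.008, 1.0, 0.0]
contact_force: [1.4, 0.1, -2.7]
width: 0.049
clock: 21.25
position: [0.5005, 0.1441, 0.0602]
ee_rot: [-0.0, 0.008, 1.0, 0.0]
contact_force: [0.3, -0.5, -2.1]
width: 0.049
clock: 21.62
position: [0.5005, 0.1442, 0.0582]
ee_rot: [-0.0, 0.008, 1.0, 0.0]
contact_force: [-0.2, -0.5, -3.1]
width: 0.049
```

```bash
python3 -m jog '[0.5,0,1,0,0,0,0.5,0,1.5,0,0,0,0.5,0,1.5,0,0,0]';python3 -m jog '[0,0,1,0,0,0,0,0,1.5,0,0,0,0,0,1.5,0,0,0]'
python3 - <<'E'
from rig import *
from h import *
s=get_image('scene');crop(s,305,170,85,70,9,'l1.png')
E
```

```text
clock: 22.0
position: [0.5001, 0.1442, 0.0568]
ee_rot: [0.0, 0.008, 1.0, 0.0]
contact_force: [-0.7, 0.1, -2.2]
width: 0.0488
clock: 22.38
position: [0.5001, 0.1442, 0.0555]
ee_rot: [0.0, 0.008, 1.0, 0.0]
contact_force: [-0.2, -0.8, -0.3]
width: 0.0492
```

View pics/l1.png

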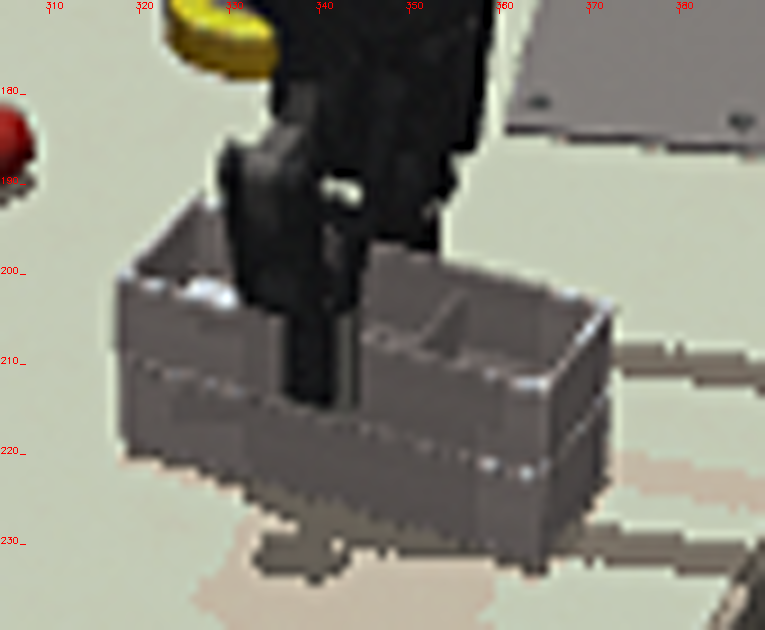

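```bash
python3 -m jog '[0,0,0.5,0,0,0,0,0,0.5,0,0,0,0,0,0.5,0,0,0,0,0,0.5,0,0,0,0,0,0.5,0,0,0,0,0,0.5,0,0,0]' 0
python3 -m jog '[0,0,-15,0,0,0,0,0,-40,0,0,0,0,0,-80,0,0,0,0,0,-120,0,0,0,60,0,-150,0,0,0,120,0,-150,0,0,0,160,0,-150,0,0,0,160,0,-150,0,0,0]'
python3 - <<'E'
from rig import *
from h import *
s=get_image('scene');crop(s,305,170,85,70,9,'m1.png');d=get_image('top');crop(d,280,185,60,72,8,'m1t.png');cv2.imwrite('pics/m2.png',s['frame'][:,:,::-1]);cv2.imwrite('pics/m2t.png',d['frame'][:,:,::-1])
E
```

```text
clock: 23.18
position: [0.5001, 0.1442, 0.0548]
ee_rot: [0.0, 0.008, 1.0, 0.0]
contact_force: [0.1, 0.0, -0.1]
width: 0.0853
clock: 24.18
position: [0.3368, 0.1465, 0.2057]
ee_rot: [0.0, 0.007, 1.0, 0.0]
contact_force: [0.6, 0.1, 0.2]
width: 0.0853
```

View pics/m1.png

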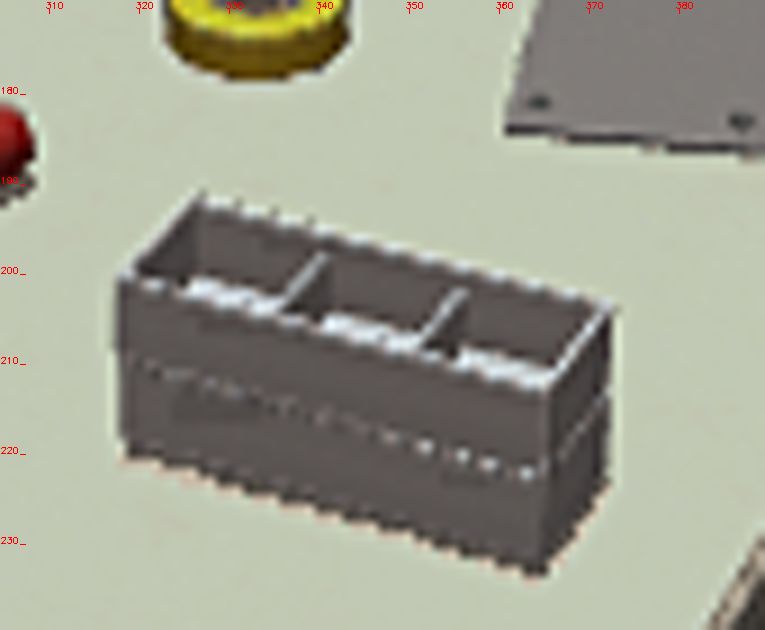

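View pics/m1t.png

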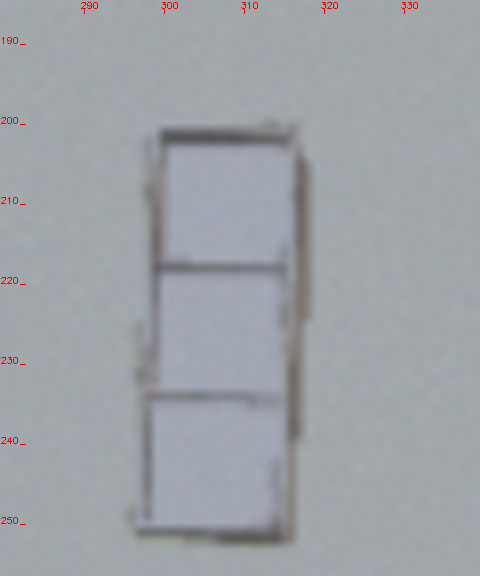

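View pics/m2t.png

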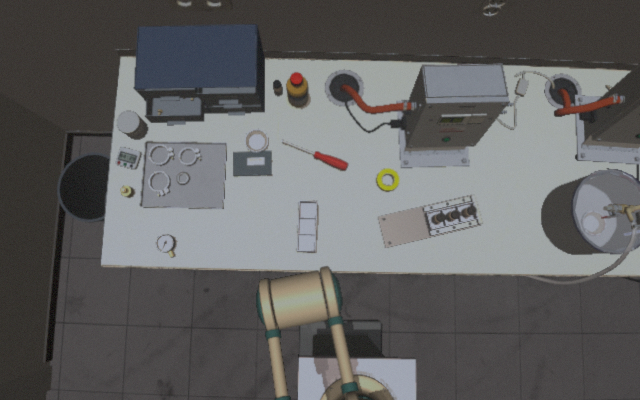

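View pics/m2.png

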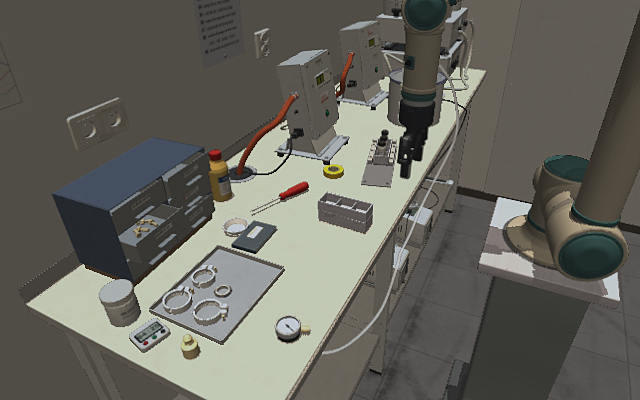

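The stack is square with closed seams (scene (318–372, 192–233)), and the dock tray is home. The arm is clear, so I'm handing in.

```bash
python3 -m jog '[0,0,0,0,0,0,0,0,0,0,0,0,0,0,0,0,0,0]'|sed -n 1,2p; python3 -c "
from rig import *
print(sign_off())"
```

```text
clock: 24.65
position: [0.3407, 0.1467, 0.2046]
the job is handed in; nothing more can be done
None
```

The job is done and handed in at about 24.7 s; `sign_off()` gave no verdict.

- **Vial and dock tray:** I put the lone vial in the middle cell of the dock tray. I then pushed that tray until the force rose from about 2 N to 16 N with no further movement. The last top view shows the tray flush with the guide ends and all three vials upright in separate cells.
- **Stacked trays:** I set the emptied tray on the other empty one. The gripper stopped 30 mm higher than when it picked the tray up, which matches the nested height. The camera shows the two trays square with a closed seam, and the lower tray stayed about where it stood.
- **Everything else:** The other things on the bench look undisturbed, and the arm is clear of everything.

No check failed. The two cameras differed by 1–3 mm and up to about 2 degrees on tray positions, within the fit tolerances.

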